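# Load the utensil dryer and hold its dial on the sprung blast setting

### The arm

A 6-joint arm with a two-finger parallel gripper is mounted at the origin on a cart in front of the work surface, level with it; the furniture and walls round the work are solid. World frame = base frame: x ahead of the robot, y to its left, z up, the work surface at z = 0. Lengths are in m, angles in degrees, forces in N, time in s.
With the tool pointing down it reaches from about 0.25 to 0.725 m from the base axis. Payload 9.7 kg.
Tool frame: the origin (TCP) lies at the centre of the arm's flange, where the gripper is bolted on; the fingertips stand 173 mm ahead of it and the grasp point (between the pads) lies 155 mm ahead of it; z points along the fingers, y is the line along which they close (so a half turn about z gives the same grasp; the last joint's range is limited). The gripper opens to 85 mm and grips with 20 to 120 N. Pads are 22 mm wide; open, the fingers measure 114 mm over their backs; the gripper's body (76 mm by 85 mm) begins 54 mm behind the grasp point. The pads swing forward as they close: fully open they stand 13 mm farther back than shut.
Start: joints at [-75.115, 4.979, 10.078, 95.1, 0, 90], TCP at [0.141, -0.532, 0.405] pointing down, gripper open.
Joint ranges: [-179.16, 179.16], [-48.56, 103.87], [-65.8, 70.77], [-126.05, 130.52], [-82.76, 87.17], [-180, 180]. Speed limits (degrees/s): [127.2, 127.2, 147.25, 180, 180, 180].

### API

Orientations are given as [roll, pitch, yaw] about the fixed x, y, z axes, in that order (R = Rz(yaw) Ry(pitch) Rx(roll)).
In Python, from workcell import monitor, camera, get_calibration, bot gives the robot as it stands.
- The arm moves only by the tool carry_out, never from a script. Its argument "targets" is text: rows parted by semicolons, each of 7 numbers parted by spaces: the shift along the tool's x, y, z in units of 0.04 m (1.0 is 0.04 m), then the turn, a rotation vector about the tool's x, y, z in units of 0.1 rad (1.0 is 0.1 rad), then the opening, from -1 (shut) to 1 (fully open), so that 0 is half open. A call has exactly 8 rows; each row shifts and turns the commanded pose from where the row before left it, along the tool's axes as they then stand; what a row does not reach is not made up. A row lasts 1/12 s, in which the tool goes at most 41.7 mm and 7.16 degrees, less where a joint would pass 70% of its speed; a pose out of reach is approached as far as the arm can. A call with a number of a shift or a turn outside -1 to 1 is refused whole. A call with a gripper value outside its range is refused whole. The fingers move at their own pace and stop on an object; "newtons" is the grip in N (left out, the last holds). Time passes only in rows, so rows that do not move let the fingers close, or fill a call up. It gives the time, the measured TCP pose, the force, the opening and the grip force at its end, in the units of the state.
- monitor.get_obs(): the state, without advancing time (a new reading comes with each control period).
- camera(name): name is "scene" or "top" or "wrist"; returns the picture (420x560x3 uint8, red, green, blue); there is no depth.
- get_calibration(name): a dict with "fx", "fy", "cx", "cy" (pixels), "view" (4x4, takes a point from world to camera coordinates). Camera axes: x right, y down, z forward; pixel columns grow to the right and rows downward; lengths in m; the calibration is good to about 2 mm. A picture is of the moment at which its call begins: read the wrist's pose just before it. get_calibration takes no time and is no camera call; for the wrist camera it gives the pose at the moment of the call.
- bot.job_done(): hands the job in; it is judged then, once.
The state is a dict: "time": time; "q": joint angles; "qd": joint speeds; "joint_efforts": joint torques, N m; "ee_pos": TCP position; "tcp_rot": TCP orientation; "wrist_force": force on the tool from outside, world axes, zero at the start; "torque": the same for the moment, N m; "opening": finger opening in m; "grasp_force": force on a finger pad.
Only numpy, scipy, OpenCV 4.12 (cv2) and the standard library are available. Lean on these libraries where they do the work, as an engineer would, in place of code of your own. Each camera call takes 0.05 s, during which the arm holds its last target. There are 200 camera calls.

### The job

Lay the washed spatula and the pastry brush flat in the white utensil dryer, each in the bay that fits its head, head towards the blower and handle in its channel; set them down rather than dropping them, and leave the other things on the table alone. Then turn the dryer's dial clockwise from off, past its two clicks, to the third position, the blast that springs back as soon as it is let go. Finish while still holding the dial there against its spring.

Things in the scene. Friction and masses are not known exactly. Their poses are not given: they have to be found in the camera images.
- dryer: Flat white utensil dryer, fixed: 310 mm long (x), 240 mm wide (y), flat deck 30 mm high. Origin on the table, 140 mm from its handle end, 120 mm from either long side. x runs along both lanes from the handle end to the blower (full-width block, x 122 to 170 mm, 80 mm high) and points roughly to the robot's right; its -y side, with the dial, faces the robot. Ribs on the deck are 12 mm high.
- wide_lane (a point): On the deck (30 mm up), under where the spatula's grip point belongs; dryer frame (-54, 75) mm, same axes as the dryer. The lane runs along x here: from this point, handle channel 32 mm wide at x -80 to -36 mm, closed at -80 mm; no ribs from -36 to +64 mm (finger space); then the head bay, 78 mm wide, up to the blower at +176 mm. Spatula free by 8 mm along x.
- narrow_lane (a point): On the deck (30 mm up), under where the brush's grip point belongs; dryer frame (-58, 4) mm, same axes as the dryer. The lane runs along x: from this point, handle channel 32 mm wide at x -76 to -32 mm, closed at -76 mm; no ribs from -32 to +68 mm (finger space); then the head bay, 52 mm wide, up to a cross rib at +162 mm. Brush free by 8 to 10 mm along x.
- spatula_grip (a point): On the axis of the spatula's handle, 72 mm from its butt, near its balance point, 10 mm above what it lies on; grasp here across the handle. Spatula 240 mm long, x from butt to head, z up lying flat: round wooden handle 20 mm thick, 120 mm long; thin steel neck bending down to a flat steel head 90 x 65 x 3 mm at the end. About 0.09 kg.
- spatula_tip (a point): Middle of the front edge of the spatula's head, 168 mm ahead (x) of spatula_grip and 8.5 mm lower.
- spatula: The spatula itself: origin under the middle of its length, 48 mm ahead of spatula_grip, same axes.
- brush_grip (a point): On the axis of the pastry brush's handle, 66 mm from its butt, near its balance point, 10 mm above what it lies on; grasp here across the handle. Brush 220 mm long, x from butt to bristles, z up lying flat: round wooden handle 20 mm thick, 110 mm long; steel ferrule 40 x 42 x 20 mm; stiff grey bristle block 39 mm wide, 15 mm thick. About 0.07 kg.
- brush_tip (a point): Middle of the brush's bristle end, 154 mm ahead (x) of brush_grip and at its height.
- brush: The brush itself: origin under the middle of its length, 44 mm ahead of brush_grip, same axes.
- dial_grip (a point): On the dial's axis, mid-height of its grip bar, 60 mm above the table; dryer frame (0, -74) mm. Black disc 47 mm across, top 43 mm above the table, with an upright bar 12 mm thick, 46 mm long, from 43 to 72 mm above the table. The bar runs along this point's y axis, which turns with the dial: at off 0.6 rad anticlockwise (from above) of the dryer's y axis, at the third 0.6 rad clockwise of it.
- dial (a joint): Dial angle in rad, grows clockwise seen from above: 0 off (start), clicks at 0.4 and 0.8 where it rests by itself (at the second at about 0.76), third position 1.2, stop at 1.24. Passing a click takes up to 0.09 N m; at the third the spring pushes back with about 0.09 N m (0.12 at the stop), and a dial let go there returns to the second click.
- mug: Bystander: striped mug, loose; origin under its middle. Leave it where it stands.
- jam_jar: Bystander: jam jar, loose; origin under its middle. Leave it where it stands.
- pepper_mill: Bystander: pepper mill, loose; origin under its middle. Leave it where it stands.
- salt_shaker: Bystander: salt shaker, loose; origin under its middle. Leave it where it stands.
- glass: Bystander: glass, loose; origin under its middle. Leave it where it stands.
- coffee_mug: Bystander: two-tone mug, loose; origin under its middle. Leave it where it stands.
- ramekin: Bystander: ramekin, loose; origin under its middle. Leave it where it stands.
- fruit: Bystander: orange, loose; origin under its middle. Leave it where it stands.

How it is judged (in metres and radians):
On the way, in this order (a step that is already met when the one before it is completed fails the run):
1. the spatula and the brush both lie flat in their own bays, heads towards the blower, let go, with the dial not yet on (x of spatula_grip in the frame of dryer between -0.066 and -0.042 m and y of spatula_grip in the frame of dryer between 0.066 and 0.084 m and z of spatula_grip in the frame of dryer between 0.034 and 0.046 m and y of spatula_tip in the frame of dryer between 0.064 and 0.086 m and z of spatula_tip in the frame of dryer between 0.026 and 0.038 m and x of each of spatula_tip, brush_tip in the frame of dryer above 0.06 m and angle between each of spatula_grip, brush_grip's own z axis and vertical below 0.12 rad and linear speed of each of spatula, brush below 0.03 m/s and contact force between the fingers and spatula below 0.1 N and x of brush_grip in the frame of dryer between -0.072 and -0.038 m and y of brush_grip in the frame of dryer between -0.005 and 0.013 m and z of brush_grip in the frame of dryer between 0.034 and 0.046 m and y of brush_tip in the frame of dryer between -0.004 and 0.012 m and z of brush_tip in the frame of dryer between 0.026 and 0.046 m and contact force between the fingers and brush below 0.1 N and value of joint dial below 0.25 rad), for 0.2 s.
2. the dial is turned to the third position and held there (value of joint dial above 1.08 rad and contact force between the fingers and dial above 0.3 N), for 0.5 s.
At the end, for the whole second after the job is handed in: Spatula in the wide lane, brush in the narrow one, heads towards the blower, flat (0.12 rad), still, untouched, grip points within 9 mm of the lane's centre line and 12 mm (spatula) or 17 mm (brush) of nominal along it; fingers press the dial (over 0.3 N) and hold it beyond 1.08 rad (all of step 2 and x of spatula_grip in the frame of dryer between -0.066 and -0.042 m and y of spatula_grip in the frame of dryer between 0.066 and 0.084 m and z of spatula_grip in the frame of dryer between 0.034 and 0.046 m and y of spatula_tip in the frame of dryer between 0.064 and 0.086 m and z of spatula_tip in the frame of dryer between 0.026 and 0.038 m and x of each of spatula_tip, brush_tip in the frame of dryer above 0.06 m and angle between each of spatula_grip, brush_grip's own z axis and vertical below 0.12 rad and linear speed of each of spatula, brush below 0.03 m/s and contact force between the fingers and spatula below 0.1 N and x of brush_grip in the frame of dryer between -0.072 and -0.038 m and y of brush_grip in the frame of dryer between -0.005 and 0.013 m and z of brush_grip in the frame of dryer between 0.034 and 0.046 m and y of brush_tip in the frame of dryer between -0.004 and 0.012 m and z of brush_tip in the frame of dryer between 0.026 and 0.046 m and contact force between the fingers and brush below 0.1 N); the arm keeps its last pose, push and grip.
It fails at once if a thing that stands on the table (mugs, glass, jar, mill, shaker, ramekin, orange) is pushed more than 20 mm from its place (distance of any of mug, jam_jar, pepper_mill, salt_shaker, glass, coffee_mug, ramekin, fruit from where it was at the start of the episode above 0.02 m).
It fails at once if the spatula or the brush is dropped ((contact force between the fingers and spatula below 0.01 N and linear speed of spatula above 0.7 m/s) or (contact force between the fingers and brush below 0.01 N and linear speed of brush above 0.7 m/s)).
It also fails if it takes over 67 s, if anything falls off the work surface, if the arm or the gripper's body presses on something with over 40 N, if the wrist force passes 120 N, or if a joint passes its speed limit or range.

## Working session

There is one attempt and no reset: what is moved stays moved. The work goes in short steps, Python scripts to look and compute and a tool call to move; the robot and the scene stay as the last step left them, time stands still between calls to the robot, and variables do not carry over. Pictures are saved under pics/ and viewed, at most 10 in all, crops included, and the job is handed in when it is done.

Besides the shell and the picture viewer there is one more tool, called as name(argument=value, ...), one argument or row to a line, values as JSON. carry_out: Moves the arm, as the interface text tells. Shifts and turns lie within -1 to 1; 1 stands for 0.04 m of shift or 0.1 rad of turn. Its arguments: {"type":"object","properties":{"targets":{"type":"string"},"newtons":{"type":"number"}},"required":["targets"]}

```bash
mkdir -p pics; ls; python3 - <<'E'
from workcell import monitor,camera,get_calibration
import cv2,numpy as np
o=monitor.get_obs();print(o)
for n in("top","scene"):
    cv2.imwrite(f"pics/{n}0.png",camera(n)[:,:,::-1]); c=get_calibration(n);print(n,c['fx'],c['cx'],c['cy'],np.round(c['view'],3).tolist())
E
```

```text
pics
{'time': 0.0, 'q': array([-7.51150541e+01,  5.01105509e+00,  1.00362459e+01,  9.50997491e+01,
        8.47163935e-04,  9.00010358e+01]), 'qd': array([-0.13924419,  0.09499348,  0.0185057 ,  0.08859456, -0.02230374,
        0.00884682]), 'joint_efforts': array([-7.45528978e-04, -5.20382380e+01,  4.64808726e+01,  1.61943136e-02,
       -1.62482429e-04, -1.76068227e-05]), 'ee_pos': array([ 0.14128642, -0.53154899,  0.4039994 ]), 'tcp_rot': array([-1.79925442e+02, -8.45815313e-04,  1.48839090e+01]), 'wrist_force': array([-0.19847097, -1.62189948, -0.14713271]), 'torque': array([ 0.00277295,  0.02989148, -0.02968151]), 'grasp_force': 0.0, 'opening': 0.08550308459926591}
top 524.6071383725096 280.82661456186185 202.79578046420954 [[-0.048, -0.999, -0.0, -0.022], [-0.972, 0.047, -0.228, 0.564], [0.228, -0.011, -0.974, 1.657], [0.0, 0.0, 0.0, 1.0]]
scene 408.0668582328594 274.0791894505443 209.75187778043238 [[0.892, -0.452, 0.015, -0.485], [-0.248, -0.516, -0.82, 0.17], [0.378, 0.728, -0.572, 1.233], [0.0, 0.0, 0.0, 1.0]]
```

View pics/top0.png

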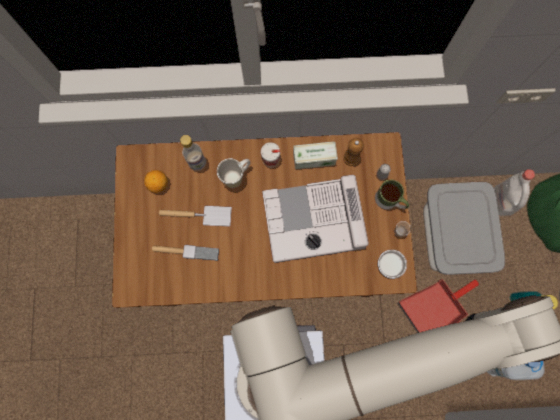

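View pics/scene0.png

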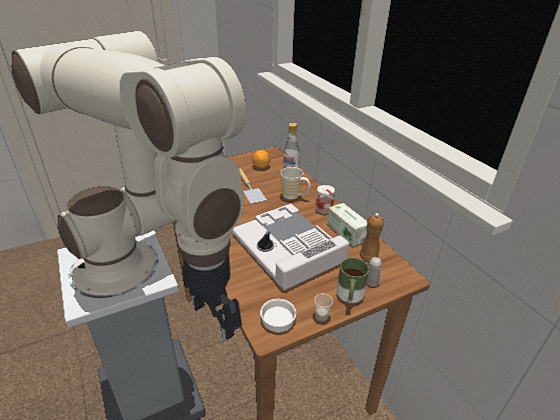

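Top view: spatula from about (160,212) to head edge (231,216), brush from (152,249) to (218,254), dryer between (264,193) and (366,248), with the dial at (313,241). I'll enlarge it to measure.

```bash
cat > h.py <<'E'
from workcell import monitor,camera,get_calibration
import cv2,numpy as np
def ray(c,px,z):
    V=np.array(c['view']);R=V[:3,:3];o=-R.T@V[:3,3]
    d=R.T@np.array([(px[0]-c['cx'])/c['fx'],(px[1]-c['cy'])/c['fy'],1])
    return o+d*(z-o[2])/d[2]
def proj(c,p):
    V=np.array(c['view']);q=V[:3,:3]@np.array(p)+V[:3,3]
    return [c['fx']*q[0]/q[2]+c['cx'],c['fy']*q[1]/q[2]+c['cy']]
E
python3 - <<'E'
from h import *
c=get_calibration("top")
for n,px,z in [("sp butt",(160,212),.01),("sp tip",(231,216),.0015),("br butt",(152,249),.01),("br tip",(218,254),.01),("dial",(313,241),.06),("deck nearL",(273,260),.03),("deck farL",(264,193),.03),("table TL",(115,145),0),("table BR",(412,293),0)]:
    print(n,np.round(ray(c,px,z),3))
im=cv2.imread("pics/top0.png")
cv2.imwrite("pics/topA.png",cv2.resize(im[160:280,140:400],None,fx=3,fy=3,interpolation=cv2.INTER_CUBIC))
E
```

```text
sp butt [0.562 0.36  0.01 ]
sp tip [0.539 0.121 0.002]
br butt [0.438 0.386 0.01 ]
br tip [0.411 0.167 0.01 ]
dial [ 0.431 -0.147  0.06 ]
deck nearL [ 0.38  -0.015  0.03 ]
deck farL [0.607 0.006 0.03 ]
table TL [0.813 0.52  0.   ]
table BR [ 0.253 -0.465  0.   ]
```

View pics/topA.png

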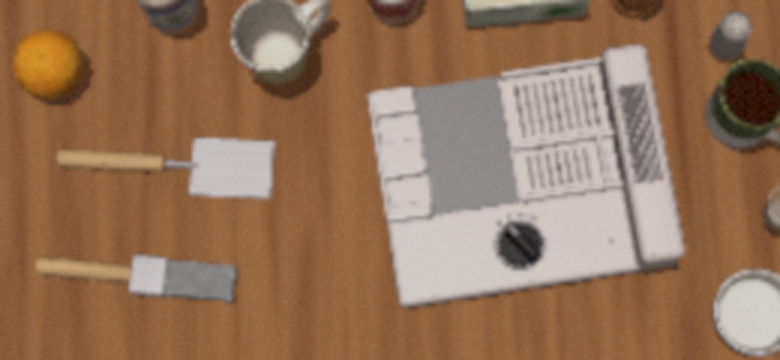

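```bash
python3 - <<'E'
from h import *
from scipy.optimize import least_squares
c=get_calibration("top")
f=lambda p:(p[0]/3+140-1/3,p[1]/3+160-1/3)
P=[((-.14,.12,.03),(369,93)),((-.14,-.12,.03),(401,302)),((.122,.12,.08),(605,50)),((.17,.12,.08),(643,46)),((.122,-.12,.08),(643,262)),((.17,-.12,.08),(682,255)),((0,-.074,.043),(519,245))]
def w(q,p):
    a=q[2];return [q[0]+p[0]*np.cos(a)-p[1]*np.sin(a),q[1]+p[0]*np.sin(a)+p[1]*np.cos(a),p[2]]
r=least_squares(lambda q:np.ravel([np.array(proj(c,w(q,p)))-f(u) for p,u in P]),[.5,-.14,-1.5],loss='soft_l1')
q=r.x;print(q[:2],np.degrees(q[2]));print(np.round(r.fun.reshape(-1,2),1).tolist())
for n,p in [("wide",(-.054,.075,.03)),("narrow",(-.058,.004,.03)),("dial",(0,-.074,.06))]:print(n,np.round(w(q,p),4))
V=np.array(c['view']);print("cam",-V[:3,:3].T@V[:3,3])
for n,b,t,zt,g in [("sp",(57,158),(272,168),.0015,.072),("br",(37,266),(235,281),.01,.066)]:
    b=ray(c,f(b),.01);t=ray(c,f(t),zt);d=(t-b)[:2];L=np.linalg.norm(d);print(n,"L",L,"yaw",np.degrees(np.arctan2(d[1],d[0])),"grip",b[:2]+d/L*g)
# bystander rough
for n,p in [("mug rim",(270,35)),("orange",(50,65))]:print(n,ray(c,f(p),.05))
E
```

```text
[ 0.50877876 -0.14046523] -84.49178733728712
[[-0.2, 0.1], [-0.9, 0.8], [-0.5, -0.5], [1.2, -1.2], [-0.5, 0.5], [1.4, 0.7], [0.1, -0.7]]
wide [ 0.5782 -0.0795  0.03  ]
narrow [ 0.5072 -0.0823  0.03  ]
dial [ 0.4351 -0.1476  0.06  ]
cam [ 0.16934333 -0.03075138  1.74171531]
sp L 0.24159152194590228 yaw -95.05793973831773 grip [0.55519452 0.29232167]
br L 0.22042785981671892 yaw -97.09263258830366 grip [0.43193159 0.32004755]
mug rim [0.68209631 0.11737801 0.05      ]
orange [0.65904363 0.36326343 0.05      ]
```

```bash
cat >> h.py <<'E'
from scipy.spatial.transform import Rotation as Ro
def plan(x,y,z,yaw,n,g,st=None):
    """straight line, n rows; prints tool-frame shift/turn units per row"""
    if st is None:
        o=monitor.get_obs();p=np.array(o['ee_pos']);R=Ro.from_euler('xyz',o['tcp_rot'],degrees=True)
    else:p,R=st
    T=np.array([x,y,z]);G=Ro.from_euler('xyz',[180,0,yaw],degrees=True)
    for i in range(n):
        k=n-i
        s=np.round(R.inv().apply((T-p)/k)/.04,2); r=np.round((R.inv()*G).as_rotvec()/k/.1,2)
        r=np.clip(r,-1,1);p=p+R.apply(s*.04);R=R*Ro.from_rotvec(r*.1)
        print(*[f"{v+0:g}" for v in (*s,*r,g)],end="; " if (i+1)%8 else "\n")
    print("end",np.round(p,4),np.round(R.as_euler('xyz',degrees=True),2))
    return p,R
E
python3 -c "
from h import *
plan(.555,.292,.32,85,24,1)"
```

```text
0.64 -0.72 0.09 0 0 -0.51 1; 0.67 -0.68 0.09 0 0 -0.51 1; 0.71 -0.65 0.09 0 0 -0.51 1; 0.74 -0.61 0.09 0 0 -0.51 1; 0.77 -0.57 0.09 0 0 -0.51 1; 0.8 -0.53 0.09 0 0 -0.51 1; 0.82 -0.49 0.09 0 0 -0.51 1; 0.85 -0.45 0.09 0 0 -0.51 1
0.87 -0.41 0.09 0 0 -0.51 1; 0.89 -0.36 0.09 0 0 -0.51 1; 0.91 -0.32 0.09 0 0 -0.51 1; 0.92 -0.27 0.09 0 0 -0.51 1; 0.93 -0.22 0.09 0 0 -0.51 1; 0.94 -0.18 0.09 0 0 -0.51 1; 0.95 -0.13 0.09 0 0 -0.51 1; 0.96 -0.08 0.09 0 0 -0.51 1
0.96 -0.03 0.09 0 0 -0.51 1; 0.96 0.02 0.08 0 0 -0.51 1; 0.96 0.07 0.09 0 0 -0.51 1; 0.95 0.12 0.08 0 0 -0.51 1; 0.95 0.17 0.09 0 0 -0.51 1; 0.94 0.21 0.08 0 0 -0.51 1; 0.92 0.26 0.09 0 -0.01 -0.51 1; 0.91 0.31 0.08 0 0 -0.51 1
end [0.5549 0.2921 0.32  ] [-1.7997e+02 -1.0000e-02  8.5020e+01]
```

carry_out(
  targets="0.64 -0.72 0 0 0 -0.5 1; 0.67 -0.68 0 0 0 -0.5 1; 0.71 -0.65 0 0 0 -0.5 1; 0.74 -0.61 0 0 0 -0.5 1; 0.77 -0.57 0 0 0 -0.5 1; 0.8 -0.53 0 0 0 -0.5 1; 0.82 -0.49 0 0 0 -0.5 1; 0.85 -0.45 0 0 0 -0.5 1",
  newtons=30,
)

```text
time: 0.77
ee_pos: [0.2809, -0.2563, 0.4045]
tcp_rot: [180.0, -0.0, 37.9]
wrist_force: [0.7, -0.8, 0.1]
opening: 0.0859
grasp_force: 0.0
```

carry_out(
  targets="0.87 -0.41 0 0 0 -0.5 1; 0.89 -0.36 0 0 0 -0.5 1; 0.91 -0.32 0 0 0 -0.5 1; 0.92 -0.27 0 0 0 -0.5 1; 0.93 -0.22 0 0 0 -0.5 1; 0.94 -0.18 0 0 0 -0.5 1; 0.95 -0.13 0 0 0 -0.5 1; 0.96 -0.08 0 0 0 -0.5 1",
)

```text
time: 1.43
ee_pos: [0.4215, 0.0172, 0.4046]
tcp_rot: [180.0, -0.0, 60.9]
wrist_force: [1.4, -1.2, -0.6]
opening: 0.0859
grasp_force: 0.0
```

carry_out(
  targets="0.95 -0.03 0.26 0 0 -0.52 1; 0.96 0.02 0.26 0 0 -0.52 1; 0.96 0.07 0.26 0 0 -0.52 1; 0.95 0.12 0.26 0 0 -0.52 1; 0.95 0.17 0.26 0 0 -0.52 1; 0.94 0.21 0.26 0 0 -0.52 1; 0.92 0.26 0.26 0 0 -0.52 1; 0.91 0.31 0.26 0 0 -0.52 1",
)

```text
time: 2.1
ee_pos: [0.5627, 0.2898, 0.3204]
tcp_rot: [-180.0, 0.0, 84.7]
wrist_force: [0.7, -0.1, 0.7]
opening: 0.0854
grasp_force: 0.0
```

```bash
python3 - <<'E'
from h import *
c=get_calibration("wrist");o=monitor.get_obs();im=camera("wrist");cv2.imwrite("pics/w1.png",im[:,:,::-1])
print(o['ee_pos'],o['tcp_rot'],o['q'].round(1));print(c['fx'],c['cx'],c['cy'],np.array(c['view']).round(4).tolist())
E
```

```text
[0.56272928 0.28976878 0.32035537] [-1.79968153e+02  2.24542858e-02  8.47200411e+01] [ 27.2  15.6  12.9  87.3  -0.  122.5]
323.39304849723385 274.592836675064 211.82539753959088 [[0.9959, -0.0909, -0.0003, -0.5345], [-0.0865, -0.948, 0.3063, 0.3102], [-0.0281, -0.305, -0.9519, 0.4036], [0.0, 0.0, 0.0, 1.0]]
```

View pics/w1.png

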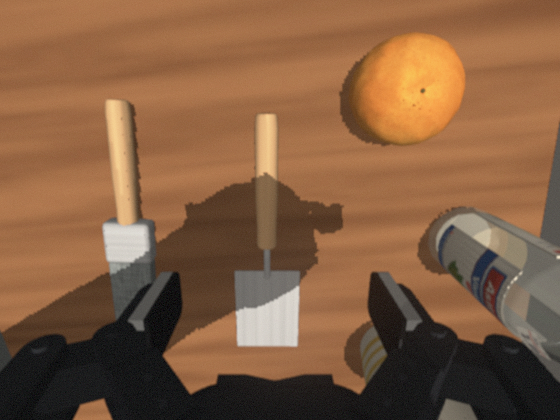

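The wrist view shows the spatula from its butt at (266,115) to the head's front edge at (267,347), and the brush from its butt at (118,101) to the handle end at (128,222).

```bash
python3 - <<'E'
from h import *
c=get_calibration("wrist")
for n,b,t,zt,g in [("sp",(266,115),(267,347),.003,.072),("sph",(266,115),(266.5,248),.012,.072),("br",(118,101),(128.5,222),.015,.066)]:
    b=ray(c,b,.013);t=ray(c,t,zt);d=(t-b)[:2];L=np.linalg.norm(d);print(n,"L",L,"yaw",np.degrees(np.arctan2(d[1],d[0])),"grip",b[:2]+d/L*g)
st=plan(.5555,.292,.177,85,8,1)
E
```

```text
sp L 0.23450619442484247 yaw -95.13921782623476 grip [0.55686565 0.296685  ]
sph L 0.11671722998512576 yaw -95.11469600935473 grip [0.55689634 0.29668224]
br L 0.1012959535989661 yaw -97.59470987993696 grip [0.43857956 0.32350463]
-0.01 -0.03 0.43 -0.01 0 0 1; -0.01 -0.03 0.43 0 0 0 1; -0.01 -0.03 0.43 -0.01 0 0 1; -0.01 -0.02 0.43 0 0 0 1; -0.01 -0.03 0.43 -0.01 0 0 1; -0.01 -0.02 0.43 0 0 0 1; -0.01 -0.03 0.44 -0.01 0 0.01 1; -0.01 -0.03 0.43 0 0.01 0 1
end [0.5553 0.2919 0.1771] [-179.98   -0.     85.02]
```

carry_out(
  targets="0.01 -0.02 0.44 0 0 0 1; 0.01 -0.02 0.44 0 0 0 1; 0.01 -0.02 0.44 0 0 0 1; 0.01 -0.02 0.44 0 0 0 1; 0.01 -0.02 0.44 0 0 0 1; 0.01 -0.02 0.44 0 0 0 1; 0.01 -0.02 0.44 0 0 0 1; 0.01 -0.02 0.44 0 0 0 0.5",
)

```text
time: 2.82
ee_pos: [0.556, 0.2915, 0.1794]
tcp_rot: [-180.0, 0.0, 84.6]
wrist_force: [-0.1, 0.5, -0.5]
opening: 0.0756
grasp_force: 0.0
```

carry_out(
  targets="0 0 0 0 0 0 0; 0 0 0 0 0 0 -1; 0 0 0 0 0 0 -1; 0 0 0 0 0 0 -1; 0 0 0 0 0 0 -1; 0 0 0 0 0 0 -1; 0 0 0 0 0 0 -1; 0 0 0 0 0 0 -1",
)

```text
time: 3.48
ee_pos: [0.5566, 0.2918, 0.1823]
tcp_rot: [179.9, -0.1, 84.6]
wrist_force: [-0.0, -0.4, 6.4]
opening: 0.0175
grasp_force: 29.6
```

carry_out(
  targets="0 0 0 0 0 0 0; 0 0 0 0 0 0 0; 0.02 0 0.03 0 0 0 0; 0.02 0 0.03 0 0 0 0; 0.02 0 0.03 0 0 0 0; 0.02 0 0.03 0 0 0 0; 0 0 0 0 0 0 0; 0 0 0 0 0 0 0",
)

```text
time: 4.15
ee_pos: [0.5565, 0.2949, 0.1756]
tcp_rot: [-180.0, 0.0, 84.6]
wrist_force: [0.2, 0.4, 0.6]
opening: 0.0426
grasp_force: 0.0
```

carry_out(
  targets="0 0 0 0 0 0 -1; 0 0 0 0 0 0 -1; 0 0 0 0 0 0 -1; 0 0 0 0 0 0 -1; 0 0 0 0 0 0 -1; 0 0 0 0 0 0 -1; 0 0 0 0 0 0 -1; 0 0 0 0 0 0 -1",
)

```text
time: 4.82
ee_pos: [0.5566, 0.2948, 0.1761]
tcp_rot: [180.0, -0.0, 84.6]
wrist_force: [0.2, -0.5, 2.4]
opening: 0.0176
grasp_force: 29.6
```

carry_out(
  targets="0 0 -0.1 0 0 0 -1; 0 0 -0.2 0 0 0 -1; 0 0 -0.35 0 0 0 -1; 0 0 -0.5 0 0 0 -1; 0 0 -0.5 0 0 0 -1; 0 0 -0.5 0 0 0 -1; 0 0 -0.35 0 0 0 -1; 0 0 -0.1 0 0 0 -1",
)

```text
time: 5.48
ee_pos: [0.5569, 0.295, 0.2834]
tcp_rot: [179.8, -0.1, 84.6]
wrist_force: [0.8, -0.2, -0.9]
opening: 0.0179
grasp_force: 29.4
```

```bash
python3 - <<'E'
from h import *
c=get_calibration("wrist");o=monitor.get_obs();im=camera("wrist");cv2.imwrite("pics/w2.png",im[:,:,::-1])
print(o['ee_pos'],o['tcp_rot'],o['opening'],o['grasp_force'],o['torque'])
E
```

```text
[0.5568974  0.29499954 0.283374  ] [ 1.79805079e+02 -1.27944668e-01  8.45570536e+01] 0.017941140123362967 29.365611970424652 [ 0.02254775 -0.04587512  0.02262316]
```

View pics/w2.png

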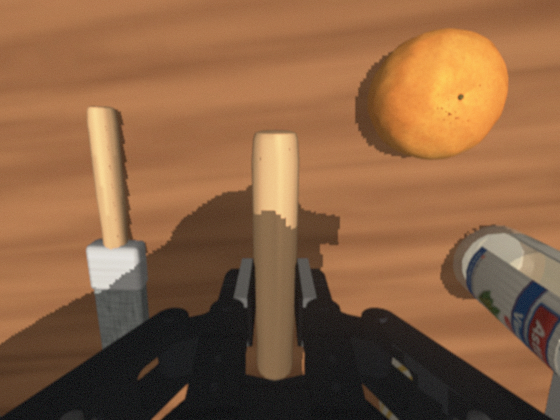

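The spatula is held level, with its butt's rim at (275,131) and the handle end at (276,378).

```bash
python3 - <<'E'
from h import *
c=get_calibration("wrist");o=monitor.get_obs();p=o['ee_pos'];z=p[2]-.166
for n,px,zz in [("butt rim",(275,133),z+.008),("hend rim",(276,378),z+.008),("br butt",(103,108),.012),("br hend",(116.5,246),.016)]:
    w=ray(c,px,zz);R=Ro.from_euler('xyz',o['tcp_rot'],degrees=True);print(n,w.round(4),R.inv().apply(w-p).round(4))
# lift then over the wide lane
import numpy as np
a=np.radians(-84.5);O=np.array([.5088,-.1405])
st=plan(.57,-.08,.32,95.5,8*2-4,-1)
E
```

```text
butt rim [0.5646 0.365  0.1246] [0.0701 0.0006 0.1581]
hend rim [0.5541 0.248  0.1246] [-0.0474  0.0013  0.1579]
br butt [0.4455 0.3855 0.012 ] [ 0.079  -0.1203  0.2704]
br hend [0.4317 0.2826 0.016 ] [-0.0247 -0.1242  0.2662]
-0.77 0.1 -0.08 0 0 -0.16 -1; -0.78 0.09 -0.08 0 0 -0.16 -1; -0.78 0.08 -0.08 0 0 -0.16 -1; -0.78 0.06 -0.08 0 0 -0.16 -1; -0.78 0.05 -0.08 0 0 -0.16 -1; -0.78 0.04 -0.08 0 0 -0.16 -1; -0.78 0.03 -0.08 0.01 0 -0.16 -1; -0.78 0.01 -0.08 0 0 -0.16 -1
-0.78 0 -0.08 0.01 0 -0.16 -1; -0.78 -0.01 -0.08 0 0 -0.16 -1; -0.78 -0.02 -0.07 0.01 -0.01 -0.16 -1; -0.79 -0.03 -0.08 0 0 -0.15 -1; end [ 0.5702 -0.0801  0.3201] [ 1.7999e+02 -3.0000e-02  9.5500e+01]
```

carry_out(
  targets="-0.4 0.06 -0.15 0 0 -0.12 -1; -0.7 0.1 -0.15 0 0 -0.12 -1; -0.7 0.1 -0.15 0 0 -0.12 -1; -0.7 0.09 -0.15 0 0 -0.12 -1; -0.7 0.08 -0.15 0 0 -0.12 -1; -0.7 0.07 -0.15 0 0 -0.12 -1; -0.7 0.05 0 0 0 -0.12 -1; -0.7 0.04 0 0 0 -0.12 -1",
)

```text
time: 6.2
ee_pos: [0.5692, 0.0804, 0.3153]
tcp_rot: [-180.0, 0.0, 90.1]
wrist_force: [-0.8, 0.1, -0.6]
opening: 0.018
grasp_force: 29.4
```

```bash
python3 - <<'E'
from h import *
plan(.5782,-.0795,.30,95.5,8,-1)
E
```

```text
-0.5 0.03 0.05 0 0 -0.12 -1; -0.5 0.02 0.05 0 0 -0.12 -1; -0.5 0.02 0.05 0 0 -0.12 -1; -0.5 0.01 0.05 0 0 -0.12 -1; -0.5 0 0.05 0 0 -0.12 -1; -0.5 0 0.04 0 0 -0.11 -1; -0.5 -0.01 0.05 0 0 -0.12 -1; -0.5 -0.02 0.04 -0.01 0 -0.11 -1
end [ 0.5781 -0.0794  0.3001] [179.98   0.    95.48]
```

carry_out(
  targets="-0.6 0.03 0.05 0 0 -0.12 -1; -0.6 0.02 0.05 0 0 -0.12 -1; -0.6 0.02 0.05 0 0 -0.12 -1; -0.6 0.01 0.05 0 0 -0.12 -1; -0.6 0 0.05 0 0 -0.12 -1; -0.5 0 0.05 0 0 -0.12 -1; -0.35 0 0.05 0 0 -0.12 -1; -0.15 0 0.03 0 0 -0.1 -1",
)

```text
time: 6.87
ee_pos: [0.5781, -0.0797, 0.2993]
tcp_rot: [-179.9, -0.0, 95.4]
wrist_force: [0.0, 0.1, -1.0]
opening: 0.0178
grasp_force: 29.4
```

```bash
python3 - <<'E'
from h import *
c=get_calibration("wrist");o=monitor.get_obs();im=camera("wrist");cv2.imwrite("pics/w3.png",im[:,:,::-1])
print(o['ee_pos'],o['tcp_rot'],o['opening'])
q=[.5088,-.1405,np.radians(-84.5)]
for p in [(-.14,.12,.03),(-.14,-.12,.03),(-.09,.12,.03),(-.134,.091,.042),(-.134,.059,.042),(-.09,.091,.042),(-.09,.059,.042),(-.134,.02,.042),(-.134,-.012,.042)]:
    a=q[2];w=[q[0]+p[0]*np.cos(a)-p[1]*np.sin(a),q[1]+p[0]*np.sin(a)+p[1]*np.cos(a),p[2]];print(p,np.round(proj(c,w)))
E
```

```text
[ 0.57808903 -0.07972607  0.29927454] [-1.79895154e+02 -8.08568633e-03  9.53816905e+01] 0.01776211982165427
(-0.14, 0.12, 0.03) [339.  97.]
(-0.14, -0.12, 0.03) [-6. 98.]
(-0.09, 0.12, 0.03) [335. 169.]
(-0.134, 0.091, 0.042) [299. 106.]
(-0.134, 0.059, 0.042) [250. 106.]
(-0.09, 0.091, 0.042) [297. 172.]
(-0.09, 0.059, 0.042) [252. 172.]
(-0.134, 0.02, 0.042) [192. 106.]
(-0.134, -0.012, 0.042) [144. 106.]
```

View pics/w3.png

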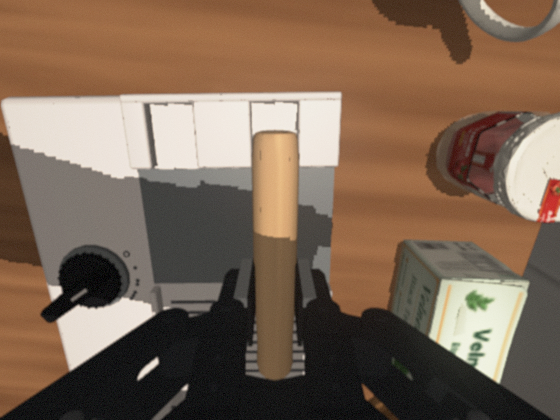

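carry_out(
  targets="0.01 0 0.3 0 0 0 -1; 0.01 0 0.4 0 0 0 -1; 0.01 0 0.4 0 0 0 -1; 0.01 0 0.4 0 0 0 -1; 0.01 0 0.3 0 0 0 -1; 0.01 0 0.2 0 0 0 -1; 0 0 0.1 0 0 0 -1; 0 0 0 0 0 0 -1",
)

```text
time: 7.58
ee_pos: [0.5779, -0.0751, 0.2157]
tcp_rot: [-179.9, -0.0, 95.5]
wrist_force: [0.3, -0.1, -0.2]
opening: 0.018
grasp_force: 29.4
```

```bash
python3 - <<'E'
from h import *
plan(.5782,-.077,.2065,95.5,6,-1)
print(monitor.get_obs()['torque'])
E
```

```text
-0.01 0 0.04 0 0 0 -1; -0.01 0 0.04 0 0 0 -1; -0.01 0 0.04 0 0 0 -1; -0.01 0 0.04 0 0 0 -1; 0 0 0.04 -0.01 0 0 -1; -0.01 0 0.03 0 0 -0.01 -1; end [ 0.5781 -0.0771  0.2065] [-1.7999e+02 -2.0000e-02  9.5530e+01]
[-0.0654647  -0.01584147  0.00286423]
```

carry_out(
  targets="-0.01 0 0.04 0 0 0 -1; -0.01 0 0.04 0 0 0 -1; -0.01 0 0.04 0 0 0 -1; -0.01 0 0.04 0 0 0 -1; 0 0 0.03 0 0 0 -1; 0 0 0.03 0 0 0 -1; 0 0 0 0 0 0 -1; 0 0 0 0 0 0 -1",
)

```text
time: 8.25
ee_pos: [0.5782, -0.0772, 0.2078]
tcp_rot: [-180.0, -0.0, 95.4]
wrist_force: [-0.1, 0.4, -0.8]
opening: 0.0177
grasp_force: 29.4
```

carry_out(
  targets="0 0 0.02 0 0 0 -1; 0 0 0.02 0 0 0 -1; 0 0 0.01 0 0 0 -1; 0 0 0 0 0 0 -0.6; 0 0 0 0 0 0 -0.4; 0 0 0 0 0 0 -0.2; 0 0 0 0 0 0 0; 0 0 0 0 0 0 0",
)

```text
time: 8.92
ee_pos: [0.5783, -0.0772, 0.2059]
tcp_rot: [180.0, 0.0, 95.4]
wrist_force: [-0.1, 0.4, -0.5]
opening: 0.0426
grasp_force: 0.0
```

carry_out(
  targets="0 0 -0.1 0 0 0 0; 0 0 -0.2 0 0 0 0; 0 0 -0.4 0 0 0 0; 0 0 -0.5 0 0 0 0; 0 0 -0.6 0 0 0 0; 0 0 -0.6 0 0 0 0; 0 0 -0.4 0 0 0 0; 0 0 -0.1 0 0 0 0",
)

```text
time: 9.58
ee_pos: [0.5786, -0.0772, 0.3261]
tcp_rot: [179.7, 0.1, 95.4]
wrist_force: [1.1, 0.2, -0.6]
opening: 0.0426
grasp_force: 0.0
```

```bash
python3 - <<'E'
from h import *
c=get_calibration("wrist");im=camera("wrist");cv2.imwrite("pics/w4.png",im[:,:,::-1])
o=monitor.get_obs();print(o['ee_pos'])
plan(.436,.322,.24,82.6,14,0.3)
E
```

```text
[ 0.57858623 -0.07726466  0.32493274]
0.73 -0.19 0.15 0 0 0.16 0.3; 0.73 -0.2 0.15 0 0 0.16 0.3; 0.73 -0.21 0.15 0 0 0.16 0.3; 0.72 -0.22 0.15 0 0 0.16 0.3; 0.72 -0.23 0.15 0 0 0.16 0.3; 0.72 -0.24 0.15 0 0 0.16 0.3; 0.71 -0.26 0.15 0.01 0 0.16 0.3; 0.71 -0.27 0.15 0 0 0.16 0.3
0.71 -0.28 0.15 0.01 0 0.16 0.3; 0.7 -0.29 0.15 0 0 0.16 0.3; 0.7 -0.3 0.15 0.01 0 0.16 0.3; 0.69 -0.31 0.15 0 0 0.16 0.3; 0.68 -0.32 0.15 0.01 0 0.16 0.3; 0.68 -0.33 0.16 0 0 0.16 0.3; end [0.4362 0.322  0.2399] [1.7998e+02 2.0000e-02 8.2610e+01]
```

View pics/w4.png

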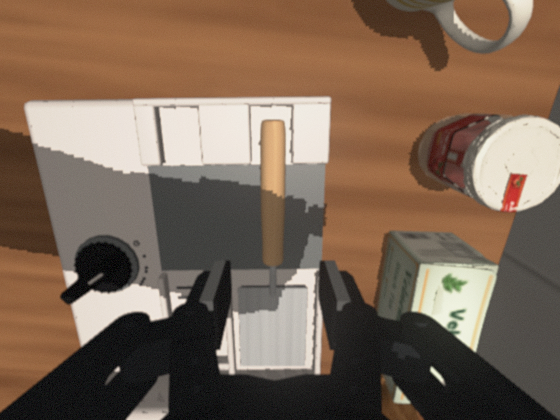

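carry_out(
  targets="0.7 -0.2 0 0 0 0.16 0.3; 0.73 -0.2 0 0 0 0.16 0.3; 0.73 -0.21 0.1 0 0 0.16 0.3; 0.72 -0.22 0.1 0 0 0.16 0.3; 0.72 -0.23 0.1 0 0 0.16 0.3; 0.72 -0.24 0.15 0 0 0.16 0.3; 0.71 -0.26 0.15 0 0 0.16 0.3; 0.71 -0.27 0.15 0 0 0.16 0.3",
)

```text
time: 10.3
ee_pos: [0.4952, 0.1507, 0.2905]
tcp_rot: [-179.9, 0.0, 88.1]
wrist_force: [0.2, 0.8, -0.4]
opening: 0.0557
grasp_force: 0.0
```

```bash
python3 - <<'E'
from h import *
plan(.436,.322,.26,82.6,7,0.3)
E
```

```text
0.6 -0.23 0.11 0 0 0.14 0.3; 0.6 -0.24 0.11 0 0 0.14 0.3; 0.6 -0.25 0.11 0 0 0.13 0.3; 0.6 -0.26 0.11 0 0 0.14 0.3; 0.59 -0.26 0.11 0 0 0.13 0.3; 0.59 -0.27 0.11 -0.01 0 0.14 0.3; 0.58 -0.29 0.1 0 0.01 0.13 0.3; end [0.4358 0.322  0.2601] [-1.7999e+02 -3.0000e-02  8.2610e+01]
```

carry_out(
  targets="0.6 -0.23 0.11 0 0 0.14 0.3; 0.6 -0.24 0.11 0 0 0.14 0.3; 0.6 -0.25 0.11 0 0 0.14 0.3; 0.6 -0.26 0.11 0 0 0.14 0.3; 0.6 -0.26 0.11 0 0 0.13 0.3; 0.6 -0.27 0.11 0 0 0.13 0.3; 0.4 -0.29 0.1 0 0 0.13 0.3; 0 0 0 0 0 0 0.3",
)

```text
time: 10.97
ee_pos: [0.4343, 0.3167, 0.2593]
tcp_rot: [-179.9, 0.1, 82.8]
wrist_force: [-0.4, 0.1, -1.0]
opening: 0.0556
grasp_force: 0.0
```

```bash
python3 - <<'E'
from h import *
c=get_calibration("wrist");im=camera("wrist");cv2.imwrite("pics/w5.png",im[:,:,::-1])
o=monitor.get_obs();print(o['ee_pos'],o['tcp_rot'])
for p in [(.436,.322,.01),(.4448,.3874,.01),(.4302,.2784,.01)]:print(p,proj(c,p))
E
```

```text
[0.43492986 0.31549772 0.25984935] [-1.79892986e+02  9.56136104e-02  8.28182313e+01]
(0.436, 0.322, 0.01) [np.float64(276.24386973216434), np.float64(216.381697130985)]
(0.4448, 0.3874, 0.01) [np.float64(277.3261259447609), np.float64(119.96527361666229)]
(0.4302, 0.2784, 0.01) [np.float64(275.71038037733746), np.float64(271.7288711746718)]
```

View pics/w5.png

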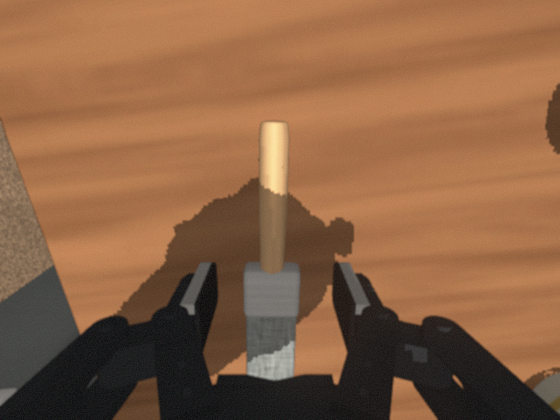

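The brush lies straight under the gripper, with its butt at (274,121) and its ferrule edge at (272,265), about 2 mm left of my estimate.

carry_out(
  targets="0.02 -0.01 0.3 0 0 0 0.3; 0.02 -0.01 0.35 0 0 0 0.3; 0.02 -0.01 0.35 0 0 0 0.3; 0.02 0 0.35 0 0 0 0.3; 0.02 0 0.35 0 0 0 0.3; 0.02 0 0.25 0 0 0 0.3; 0.02 0 0.12 0 0 0 0.3; 0 0 0 0 0 0 0.3",
)

```text
time: 11.68
ee_pos: [0.4355, 0.3195, 0.1772]
tcp_rot: [-179.9, 0.1, 82.6]
wrist_force: [-0.4, 1.1, 0.1]
opening: 0.0558
grasp_force: 0.0
```

carry_out(
  targets="0.03 0 0.02 0 0 0 0.3; 0.03 -0.01 0.02 0 0 0 0; 0.02 -0.01 0.01 0 0 0 -0.5; 0 0 0 0 0 0 -1; 0 0 0 0 0 0 -1; 0 0 0 0 0 0 -1; 0 0 0 0 0 0 -1; 0 0 0 0 0 0 -1",
)

```text
time: 12.35
ee_pos: [0.4353, 0.3237, 0.1773]
tcp_rot: [180.0, -0.1, 82.7]
wrist_force: [-1.8, 2.1, 5.1]
opening: 0.0183
grasp_force: 29.8
```

carry_out(
  targets="0 0 -0.1 0 0 0 -1; 0 0 -0.2 0 0 0 -1; 0 0 -0.35 0 0 0 -1; 0 0 -0.5 0 0 0 -1; 0 0 -0.6 0 0 0 -1; 0 0 -0.6 0 0 0 -1; 0 0 -0.35 0 0 0 -1; 0 0 -0.1 0 0 0 -1",
)

```text
time: 13.02
ee_pos: [0.4355, 0.3237, 0.2919]
tcp_rot: [179.8, -0.1, 82.7]
wrist_force: [0.4, 0.2, -0.9]
opening: 0.0183
grasp_force: 29.2
```

```bash
python3 - <<'E'
from h import *
c=get_calibration("wrist");im=camera("wrist");cv2.imwrite("pics/w6.png",im[:,:,::-1])
o=monitor.get_obs();print(o['ee_pos'],o['tcp_rot'],o['opening'],o['grasp_force'])
plan(.5072,-.0785,.30,95.5,16,-1)
E
```

```text
[0.43546067 0.32365287 0.29103583] [ 1.79869312e+02 -1.16272337e-01  8.26630868e+01] 0.017741942009702735 29.20692890882492
-0.61 0.19 -0.01 0 0 -0.14 -1; -0.61 0.18 -0.02 0 0 -0.14 -1; -0.61 0.17 -0.01 0 0 -0.14 -1; -0.62 0.17 -0.02 0 0 -0.14 -1; -0.62 0.16 -0.01 0 0 -0.14 -1; -0.62 0.15 -0.02 0 0 -0.14 -1; -0.62 0.14 -0.01 0 0 -0.14 -1; -0.63 0.13 -0.02 0 0 -0.14 -1
-0.63 0.12 -0.01 0 0 -0.14 -1; -0.63 0.11 -0.02 0 0 -0.14 -1; -0.63 0.11 -0.01 0 0 -0.14 -1; -0.63 0.1 -0.02 0.01 0 -0.14 -1; -0.63 0.09 -0.01 0 0 -0.14 -1; -0.63 0.08 -0.02 0.01 -0.01 -0.14 -1; -0.63 0.07 -0.01 0 0 -0.14 -1; -0.64 0.05 -0.02 0.01 -0.01 -0.14 -1
end [ 0.5071 -0.0786  0.3002] [-1.7998e+02  2.0000e-02  9.5500e+01]
```

View pics/w6.png

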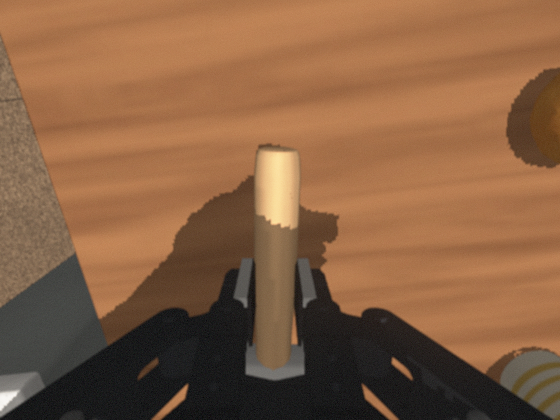

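Brush held straight: butt at (277,148), handle meets ferrule at (275,365), so the grip is about 2 mm towards the butt.

carry_out(
  targets="-0.4 0.13 0 0 0 -0.14 -1; -0.61 0.18 0 0 0 -0.14 -1; -0.61 0.17 0 0 0 -0.14 -1; -0.62 0.17 0 0 0 -0.14 -1; -0.62 0.16 0 0 0 -0.14 -1; -0.62 0.15 0 0 0 -0.14 -1; -0.62 0.14 0 0 0 -0.14 -1; -0.63 0.13 0 0 0 -0.14 -1",
)

```text
time: 13.73
ee_pos: [0.4695, 0.1297, 0.2874]
tcp_rot: [-179.9, 0.0, 89.1]
wrist_force: [1.1, 0.6, -0.8]
opening: 0.0182
grasp_force: 29.2
```

```bash
python3 - <<'E'
from h import *
plan(.5072,-.0765,.28,95.5,8,-1)
E
```

```text
-0.64 0.13 0.02 0 0 -0.14 -1; -0.64 0.12 0.02 0 0 -0.14 -1; -0.65 0.11 0.02 0 0 -0.14 -1; -0.65 0.1 0.03 0 0 -0.14 -1; -0.65 0.09 0.02 0 0 -0.14 -1; -0.65 0.08 0.03 -0.01 0 -0.14 -1; -0.65 0.07 0.02 0 0 -0.14 -1; -0.65 0.07 0.03 -0.01 0 -0.13 -1
end [ 0.5072 -0.0765  0.2798] [1.7999e+02 3.0000e-02 9.5490e+01]
```

carry_out(
  targets="-0.7 0.13 0.02 0 0 -0.14 -1; -0.7 0.12 0.02 0 0 -0.14 -1; -0.7 0.11 0.02 0 0 -0.14 -1; -0.7 0.1 0.02 0 0 -0.14 -1; -0.7 0.09 0.02 0 0 -0.14 -1; -0.65 0.08 0.02 0 0 -0.14 -1; -0.55 0.07 0.02 0 0 -0.14 -1; -0.3 0.06 0.02 0 0 -0.14 -1",
)

```text
time: 14.4
ee_pos: [0.5054, -0.0702, 0.2808]
tcp_rot: [-179.9, 0.0, 95.4]
wrist_force: [0.5, 0.5, -0.0]
opening: 0.0179
grasp_force: 29.3
```

```bash
python3 - <<'E'
from h import *
plan(.5072,-.0765,.208,95.5,8,-1)
E
```

```text
-0.02 0 0.23 0 0 0 -1; -0.02 0 0.23 0 0 0 -1; -0.02 0.01 0.23 0 0 0 -1; -0.02 0 0.23 0 0 0 -1; -0.02 0.01 0.23 -0.01 0 0 -1; -0.02 0 0.22 0 0 0 -1; -0.02 0.01 0.23 -0.01 0 -0.01 -1; -0.02 0 0.22 0 0 0 -1
end [ 0.5071 -0.0765  0.208 ] [-180.     0.    95.5]
```

carry_out(
  targets="-0.03 0.01 0.2 0 0 0 -1; -0.03 0.01 0.25 0 0 0 -1; -0.03 0.01 0.25 0 0 0 -1; 0 0 0.25 0 0 0 -1; 0 0 0.2 0 0 0 -1; 0 0 0.1 0 0 0 -1; 0 0 0 0 0 0 -1; 0 0 0 0 0 0 -1",
)

```text
time: 15.07
ee_pos: [0.5072, -0.0712, 0.2322]
tcp_rot: [-180.0, -0.0, 95.5]
wrist_force: [0.3, 0.0, -0.6]
opening: 0.0176
grasp_force: 29.2
```

carry_out(
  targets="-0.05 0 0 0 0 0 -1; -0.05 0 0 0 0 0 -1; -0.03 0 0.15 0 0 0 -1; 0 0 0.2 0 0 0 -1; 0 0 0.15 0 0 0 -1; 0 0 0.08 0 0 0 -1; 0 0 0 0 0 0 -1; 0 0 0 0 0 0 -1",
)

```text
time: 15.73
ee_pos: [0.5076, -0.0767, 0.2088]
tcp_rot: [-180.0, -0.0, 95.5]
wrist_force: [-0.6, -0.6, -0.6]
opening: 0.018
grasp_force: 29.3
```

carry_out(
  targets="0 0 0.03 0 0 0 -1; 0 0 0.01 0 0 0 -1; 0 0 0 0 0 0 -1; 0 0 0 0 0 0 -0.6; 0 0 0 0 0 0 -0.4; 0 0 0 0 0 0 -0.2; 0 0 0 0 0 0 0; 0 0 0 0 0 0 0",
)

```text
time: 16.4
ee_pos: [0.5077, -0.0767, 0.2076]
tcp_rot: [180.0, 0.0, 95.5]
wrist_force: [-0.1, 0.0, 0.0]
opening: 0.0425
grasp_force: 0.0
```

carry_out(
  targets="0 0 -0.1 0 0 0 0; 0 0 -0.2 0 0 0 0; 0 0 -0.4 0 0 0 0; 0 0 -0.5 0 0 0 0; 0 0 -0.6 0 0 0 0; 0 0 -0.6 0 0 0 0; 0 0 -0.4 0 0 0 0; 0 0 -0.1 0 0 0 0",
)

```text
time: 17.07
ee_pos: [0.5081, -0.0768, 0.3274]
tcp_rot: [179.7, 0.1, 95.5]
wrist_force: [0.9, 0.2, -0.1]
opening: 0.0428
grasp_force: 0.0
```

```bash
python3 - <<'E'
from h import *
c=get_calibration("wrist");im=camera("wrist");cv2.imwrite("pics/w7.png",im[:,:,::-1]);cv2.imwrite("pics/t7.png",camera("top")[:,:,::-1])
o=monitor.get_obs();print(o['ee_pos'],o['q'])
# montage: wrist crop left, top crop right -> 1 picture
t=cv2.imread("pics/t7.png")[165:275,255:380];t=cv2.resize(t,(477,420),interpolation=cv2.INTER_CUBIC)
m=np.hstack([im[:,120:440,::-1],t]);cv2.imwrite("pics/m7.png",m);print(m.shape)
plan(.4351,-.1436,.30,-140.1+0,22,0)
E
```

```text
[ 0.50788534 -0.07676185  0.32452839] [-8.59471506e+00 -9.44418026e-01 -4.88244423e+00  8.59447759e+01
  3.36806391e-04  7.59081248e+01]
(420, 797, 3)
-0.07 -0.09 0.03 0 0 -0.99 0; -0.06 -0.1 0.03 0 0 -0.99 0; -0.05 -0.1 0.03 0 0 -0.99 0; -0.04 -0.11 0.03 0 0 -0.99 0; -0.03 -0.11 0.03 0 0 -0.99 0; -0.02 -0.11 0.03 0 0 -0.99 0; -0.01 -0.11 0.03 0 0 -0.99 0; 0.01 -0.11 0.03 0 0 -0.99 0
0.02 -0.11 0.03 0 0 -0.99 0; 0.03 -0.11 0.03 0 0 -0.98 0; 0.04 -0.11 0.03 0 0 -0.99 0; 0.05 -0.1 0.03 0 0 -0.98 0; 0.06 -0.1 0.03 0 0 -0.99 0; 0.07 -0.09 0.02 0 0 -0.98 0; 0.07 -0.08 0.03 0 0 -0.99 0; 0.08 -0.07 0.02 0 0 -0.98 0
0.09 -0.07 0.03 0 0 -0.99 0; 0.09 -0.06 0.02 0 0 -0.98 0; 0.1 -0.05 0.03 0 0 -0.99 0; 0.11 -0.04 0.02 0 0.01 -0.98 0; 0.11 -0.02 0.03 -0.01 0 -0.99 0; 0.1 -0.02 0.02 0 0.01 -0.98 0; end [ 0.4353 -0.1436  0.3   ] [-1.7999e+02 -3.0000e-02 -1.4011e+02]
```

View pics/m7.png

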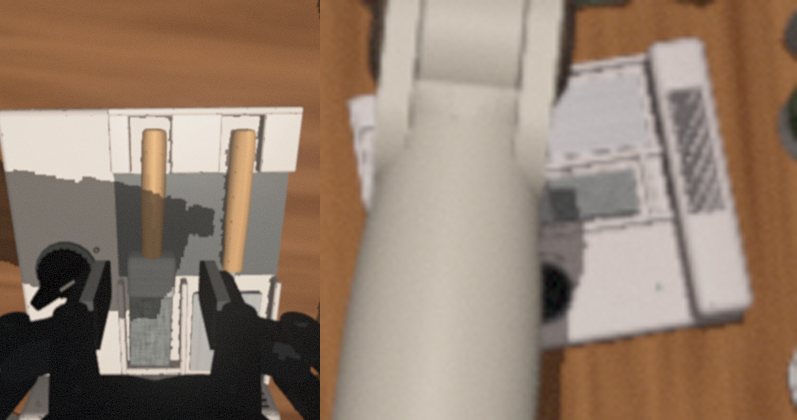

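The brush lies in its narrow lane, butt at (153,129) in a channel spanning columns 132–171; the spatula's butt at (242,129) is also centred. Now I'll locate the dial from the saved wrist views.

```bash
python3 - <<'E'
from h import *
c=get_calibration("wrist");o=monitor.get_obs()
def T(p,r):
    M=np.eye(4);M[:3,:3]=Ro.from_euler('xyz',r,degrees=True).as_matrix();M[:3,3]=p;return M
K=np.array(c['view'])@T(o['ee_pos'],o['tcp_rot'])
def cam(p,r):
    d=dict(c);d['view']=K@np.linalg.inv(T(p,r));return d
c3=cam([.57809,-.07973,.29927],[-179.895,0,95.38]);c4=cam([.57859,-.07726,.32493],[179.7,.1,95.4])
print("w3",ray(c3,(94,279),.043),"w4",ray(c4,(107,267),.043))
def dark(path,cc,box):
    im=cv2.imread(path,0);x0,y0,x1,y1=box
    m=((im<45)*255).astype(np.uint8)[y0:y1,x0:x1]
    n,l,s,ce=cv2.connectedComponentsWithStats(m);i=1+np.argmax(s[1:,4]);print(path,s[i]+np.array([x0,y0,0,0,0]))
    # top half of the disc -> circle fit on plane z=.043
    ys,xs=np.where(l==i);pts=[]
    for yy in sorted(set(ys)):
        r=xs[ys==yy];pts+=[(r.min()+x0,yy+y0),(r.max()+x0,yy+y0)]
    P=np.array([ray(cc,p,.043)[:2] for p in pts[:2*28]])
    from scipy.optimize import least_squares
    f=least_squares(lambda q:np.hypot(*(P-q[:2]).T)-.0235,[.435,-.145],loss='soft_l1',f_scale=.001);print(f.x,np.median(abs(f.fun)))
dark("pics/w3.png",c3,(20,220,150,330));dark("pics/w4.png",c4,(40,225,150,310))
for n,px in (("w4 ribedge L",(140,164)),("w4 far edge mid",(271,106)),("w4 panel",(325,164))):
    w=ray(c4,px,.042);print(n,w)
E
```

```text
w3 [ 0.44207043 -0.14138624  0.043     ] w4 [ 0.44241923 -0.14192096  0.043     ]
pics/w3.png [  41  252   81   70 3045]
[ 0.43939575 -0.14195202] 0.00034451720770946846
pics/w4.png [  61  242   72   62 2475]
[ 0.43964387 -0.14196978] 0.000312038430292514
w4 ribedge L [ 0.47299803 -0.05009358  0.042     ]
w4 far edge mid [0.57050969 0.00232222 0.042     ]
w4 panel [ 0.61641843 -0.03650793  0.042     ]
```

carry_out(
  targets="-0.07 -0.09 0 0 0 -0.99 0; -0.06 -0.1 0 0 0 -0.99 0; -0.05 -0.1 0 0 0 -0.99 0; -0.04 -0.11 0 0 0 -0.99 0; -0.03 -0.11 0 0 0 -0.99 0; -0.02 -0.11 0 0 0 -0.99 0; -0.01 -0.11 0 0 0 -0.99 0; 0 -0.11 0 0 0 -0.99 0",
)

```text
time: 17.83
ee_pos: [0.481, -0.1018, 0.3219]
tcp_rot: [-179.9, -0.1, 141.2]
wrist_force: [-0.4, -0.0, -1.3]
opening: 0.0429
grasp_force: 0.0
```

carry_out(
  targets="0.02 -0.11 0 0 0 -0.99 0; 0.03 -0.11 0 0 0 -0.99 0; 0.04 -0.11 0 0 0 -0.99 0; 0.05 -0.1 0 0 0 -0.99 0; 0.06 -0.1 0 0 0 -0.99 0; 0.07 -0.09 0 0 0 -0.99 0; 0.07 -0.08 0 0 0 -0.99 0; 0.08 -0.07 0 0 0 -0.99 0",
)

```text
time: 18.5
ee_pos: [0.4543, -0.1258, 0.3219]
tcp_rot: [180.0, -0.1, -173.5]
wrist_force: [-0.5, 0.1, -0.3]
opening: 0.0427
grasp_force: 0.0
```

```bash
python3 - <<'E'
from h import *
plan(.437,-.143,.28,-140.1,7,0)
E
```

```text
0.07 -0.05 0.15 0 0 -0.83 0; 0.07 -0.05 0.15 0 0 -0.83 0; 0.08 -0.04 0.15 0 0 -0.83 0; 0.08 -0.04 0.15 0 0 -0.83 0; 0.08 -0.03 0.15 0.01 0 -0.83 0; 0.08 -0.02 0.15 0 -0.01 -0.84 0; 0.09 -0.02 0.15 0.01 -0.01 -0.83 0; end [ 0.437  -0.1431  0.2799] [-1.7998e+02  3.0000e-02 -1.4012e+02]
```

carry_out(
  targets="0.07 -0.05 0.15 0 0 -0.83 0; 0.07 -0.05 0.15 0 0 -0.83 0; 0.08 -0.04 0.15 0 0 -0.83 0; 0.08 -0.04 0.15 0 0 -0.83 0; 0.08 -0.03 0.15 0 0 -0.83 0; 0.08 -0.02 0.15 0 0 -0.83 0; 0.09 -0.02 0.15 0 0 -0.83 0; 0 0 0 0 0 0 0",
)

```text
time: 19.17
ee_pos: [0.4366, -0.143, 0.2789]
tcp_rot: [179.8, -0.1, -140.3]
wrist_force: [0.7, 0.9, 0.0]
opening: 0.0426
grasp_force: 0.0
```

```bash
python3 - <<'E'
from h import *
o=monitor.get_obs();c=get_calibration("wrist");im=camera("wrist");cv2.imwrite("pics/w8.png",im[:,:,::-1])
print(o['ee_pos'],o['tcp_rot'])
# expected bar outline in the picture, and dark-run profile along rows between the pads
a=np.radians(39.9);u=np.array([np.cos(a),np.sin(a)]);v=np.array([-u[1],u[0]])
for s,t in((.023,.006),(.023,-.006),(-.023,.006),(-.023,-.006)):print(np.round(proj(c,[*(np.array([.437,-.143])+s*u+t*v),.072])))
g=cv2.cvtColor(im,cv2.COLOR_RGB2GRAY)
for r in range(180,340,10):print(r,''.join(f"{g[r,k]//10:x}" if g[r,k]<160 else '#' for k in range(200,352,3)))
E
```

```text
[ 0.43657248 -0.14302482  0.27894903] [ 1.79819738e+02 -1.20692848e-01 -1.40265409e+02]
[283. 282.]
[263. 282.]
[283. 210.]
[262. 210.]
180 ccccdcdccdcccccccdcccccbbcccccccccccccccccba8666667
190 ccccccccccccccc977775653554677769ccccccccccccccba87
200 ccccccccccccb6743323332232333333577adccdcdcccccdccc
210 cccdccccdcc76522323333223233333343778ccccdddccdddcc
220 dcddddccddc76333333323333333333444467bcc###ddddddd#
230 ##ccccdc9aca633333333333333333344446###############
240 #####cddcb5cc833343343334444444444d################
250 99b#######ec89bc963433434444559####################
260 ####a888##########a##34b943########################
270 64868787337ed########44a944#############755999d####
280 22477772233b9dededd#####################55459999555
290 26878722223888778eedddddf###############45455998865
300 78887222228##fc99deddddddedded##########64445499997
310 2227722224#####d779dcddddddddddddddd#####4444486444
320 223233221######feca977778cddddddddddddddd8444444444
330 21222221c#e#########fedca877778ddddddddddd634433343
```

The bar's outline (columns 263–278, ending near row 278) agrees with the prediction to about 2 mm; descending.

carry_out(
  targets="0.02 -0.01 0.2 0 0 0 0; 0.02 -0.01 0.3 0 0 0 0; 0.01 -0.01 0.3 0 0 0 0; 0 0 0.3 0 0 0 0; 0 0 0.2 0 0 0 0; 0 0 0.1 0 0 0 0; 0 0 0 0 0 0 0; 0 0 0 0 0 0 0",
)

```text
time: 19.88
ee_pos: [0.4367, -0.1451, 0.2255]
tcp_rot: [180.0, -0.0, -140.5]
wrist_force: [0.1, 0.6, 1.1]
opening: 0.0429
grasp_force: 0.0
```

carry_out(
  targets="0 0 0 0 0 0 -0.4; 0 0 0 0 0 0 -0.6; 0 0 0 0 0 0 -1; 0 0 0 0 0 0 -1; 0 0 0 0 0 0 -1; 0 0 0 0 0 0 -1; 0 0 0 0 0 0 -1; 0 0 0 0 0 0 -1",
)

```text
time: 20.55
ee_pos: [0.4369, -0.1452, 0.2261]
tcp_rot: [-179.9, 0.0, -140.5]
wrist_force: [-0.4, 0.2, 5.5]
opening: 0.0111
grasp_force: 33.0
```

```bash
python3 - <<'E'
from h import *
o=monitor.get_obs();R=Ro.from_euler('xyz',o['tcp_rot'],degrees=True)
print(o['ee_pos'],o['tcp_rot'],R.inv().apply(o['wrist_force']),o['torque'],o['q'])
E
```

```text
[ 0.43689337 -0.14521241  0.22612195] [-1.79942540e+02  3.66918154e-02 -1.40454587e+02] [ 0.14732226  0.39105575 -5.46707579] [0.06194066 0.10375386 0.01912756] [-1.83856564e+01 -7.00381135e+00 -2.15034130e+01  7.54322255e+01
  5.85465999e-04 -5.79310512e+01]
```

carry_out(
  targets="0 0 0 0 0 0.5 -1; 0 0 0 0 0 0.6 -1; 0 0 0 0 0 0.6 -1; 0 0 0 0 0 0.6 -1; 0 0 0 0 0 0.6 -1; 0 0 0 0 0 0.6 -1; 0 0 0 0 0 0.6 -1; 0 0 0 0 0 0 -1",
  newtons=40,
)

```text
time: 21.22
ee_pos: [0.4372, -0.1456, 0.2262]
tcp_rot: [-179.9, 0.1, -164.1]
wrist_force: [2.4, -5.4, 5.1]
opening: 0.0112
grasp_force: 41.0
```

carry_out(
  targets="0 0 0 0 0 0.6 -1; 0 0 0 0 0 0.6 -1; 0 0 0 0 0 0.6 -1; 0 0 0 0 0 0.6 -1; 0 0 0 0 0 0.6 -1; 0 0 0 0 0 0.6 -1; 0 0 0 0 0 0.6 -1; 0 0 0 0 0 0 -1",
)

```text
time: 21.88
ee_pos: [0.4372, -0.1462, 0.2262]
tcp_rot: [-179.8, 0.1, 171.8]
wrist_force: [2.7, -10.3, 2.8]
opening: 0.011
grasp_force: 40.8
```

```bash
python3 - <<'E'
from h import *
o=monitor.get_obs();R=Ro.from_euler('xyz',o['tcp_rot'],degrees=True)
print(o['ee_pos'],o['tcp_rot'],R.inv().apply(o['wrist_force']),o['torque'],o['opening'],o['q'])
E
```

```text
[ 0.43719232 -0.14616581  0.22620555] [-1.79796360e+02  1.41705928e-01  1.71810219e+02] [-4.1069718  -9.84320122 -2.7466374 ] [-2.03227134 -0.45208639  0.06839434] 0.01095216910375193 [-18.44383996  -6.99121951 -21.48288684  75.33263937  -0.17516237
 -10.25407535]
```

carry_out(
  targets="0 -0.02 0 0 0 0.5 -1; 0 -0.02 0 0 0 0.5 -1; 0 -0.02 0 0 0 0.5 -1; 0 0 0 0 0 0.5 -1; 0 0 0 0 0 0.5 -1; 0 0 0 0 0 0.5 -1; 0 0 0 0 0 0.5 -1; 0 0 0 0 0 0.2 -1",
)

```text
time: 22.55
ee_pos: [0.4368, -0.1477, 0.2262]
tcp_rot: [180.0, 0.1, 150.7]
wrist_force: [4.1, -1.5, 3.5]
opening: 0.011
grasp_force: 41.1
```

carry_out(
  targets="0 0 0 0 0 0 -1; 0 0 0 0 0 0 -1; 0 0 0 0 0 0 -1; 0 0 0 0 0 0 -1; 0 0 0 0 0 0 -1; 0 0 0 0 0 0 -1; 0 0 0 0 0 0 -1; 0 0 0 0 0 0 -1",
)

```text
time: 23.22
ee_pos: [0.4368, -0.1476, 0.2262]
tcp_rot: [180.0, 0.1, 150.9]
wrist_force: [5.8, -1.5, 6.0]
opening: 0.011
grasp_force: 41.1
```

```bash
python3 - <<'E'
from h import *
o=monitor.get_obs();R=Ro.from_euler('xyz',o['tcp_rot'],degrees=True)
print(o['ee_pos'],o['tcp_rot'],R.inv().apply(o['wrist_force']),o['torque'],o['opening'])
c=get_calibration("wrist");im=camera("wrist");g=cv2.cvtColor(im,cv2.COLOR_RGB2GRAY)
for r in range(230,400,8):print(r,''.join(f"{g[r,k]//10:x}" if g[r,k]<160 else '#' for k in range(200,352,3)))
E
```

```text
[ 0.43681804 -0.14764558  0.2261708 ] [1.79965889e+02 1.33729559e-01 1.50931322e+02] [-5.84343493  1.52019648 -5.95352017] [-0.38973167 -1.00824439  0.1575746 ] 0.010984533446272478
230 cccccccccc8777323322223232233334434459ed###########
238 ccccccccc76522223222222323333333433444478bddddddddd
246 ccccccccb662222232222222321223323333444477cdcdcdcdd
254 cccccccc9762122312232122133322333233344478bdddcdddd
262 ccccccccc641132257783213322222588733333357cddccdddd
270 cccccccccb6123237777222201122238876343438c8bb9ecddc
278 ccccccccccc3223488762122121122378873333a###########
286 cccccccccc632237877421222212212777763333###########
294 ccccccccca2223377883222111232124877833344########fc
302 ccdccccb5222212225a32112122232369433333334e##fdcddd
310 cccccc9222233212223221226c412222322333333333cdddb87
318 2122122121132223222322216c5221322322222333333223333
326 2122212211222122222224226c5322322222232232223332333
334 221211222222212222225###fc8898223232222221332323333
342 221222221213222221237e999999d#442222222232222222223
350 22022121112231221239999b######753223222223222222233
358 2212212222222222226f#####a5666552212222222323222222
366 212212212222222122d#f655656568ac4112222221223122221
374 1122221222222222224665558ceeeeee6222222222222222221
382 221222211212021221212121222222322221122212222222122
390 212212222222221223222222222222222222222211232112212
398 111212222123122122212221211222122212211222222222122
```

The gripper has turned from yaw −140.5° to 150.9°, which puts the dial at about 1.20 rad. The pointer line is parallel to the fingers and the spring moment is present, so I'm handing in.

```bash
python3 -c "
from workcell import bot
print(bot.job_done())"
```

```text
the job is handed in; nothing more can be done
None
```

I handed the job in at about 23 s: the spatula and brush are set down flat in their lanes, heads to the blower, and the gripper is still holding the dial at about 1.20 rad (from the gripper's turn) against its spring; no verdict came back.

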